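# Set the cut-length stop and hold it at the index

## Task

The tube-cutting length gauge on the bench mat is still locked for transport: throw its lever from the end notch nearest the robot into the middle notch, the one marked by the ball-headed pin, then press the lock button so that the stop arm springs out a little. Take the stop arm by its upright black post, draw it out until its pointer is in line with the tip of the index clip on the scale, and finish while still holding it there, because its spring pulls it back. Do not shift the index clip, and leave the other things on the bench where they are.

Things in the scene. Friction and masses are not known exactly. Their poses are not given: they have to be found in the camera images.
- gauge: length gauge fixed on the bench; grey bed 125 x 420 x 12 mm. Origin: bench surface, under the tube's axis. Own axes: y along the tube, the way the stop arm comes out; x from tube to scale side, away from the robot; z up. In its frame (mm): bed x -45..80, y -170..250; square tube x -15..15, y -150..20, top z 60; lever pivot (0, -20, 82). Nothing of it is above z 157
- lever (a joint): steel hand lever (rad), pivot along the gauge's y: 0 = upright, middle notch; negative = leaning to -x (to the robot). Sprung notches at -0.6, 0, +0.6; starts in the -0.6 one. A push at the knob (2 N along its arc, up to 10 N if level, as the finger rubs) takes it over a crest (-0.3, +0.3), then it snaps into the next notch. Only the middle one lets the stop arm out
- lever_knob (a point): centre of the black ball knob, 18 mm across, at the lever's end, 66 mm from its pivot; 148 mm above the bench when upright, 136 mm in an end notch. It moves with the lever. Below it the lever is a flat bar 9 mm wide
- quadrant_pin (a point): centre of the 10 mm ball head, 135 mm above the bench, of the thin fixed upright pin that marks the middle notch. It stands 29 mm behind the lever (to the gauge's -y); between them is a round quadrant plate, 62 mm across, with four steel pins whose gaps are the three notches (plate and pins 8 to 25 mm behind the lever)
- lock (a joint): travel of the lock button (m): 0 = up, 0.009 = fully down (about 6 N). The arm is free from about 0.006 on, if the lever is in the middle notch; the button rises by itself when left
- lock_top (a point): centre of the top of the round black lock button, 20 mm across, on top of the tube, 105 mm behind the lever (to -y); 83 mm above the bench when up. Pressed straight down
- stop_arm (a joint): travel of the stop arm (m) along the gauge's +y: 0 = home and locked, at most 0.15. When unlocked a spring pushes it out to about 0.03, where it stays; drawn farther, the same spring pulls back with 50 N/m (about 4 N at 0.11), and it runs back to about 0.03 if let go
- post_top (a point): centre of the top of the black upright post on the stop arm's head, the part to grip: 20 mm wide along the gauge's x, 16 mm along its y, top 118 mm and foot 60 mm above the bench. Moves with the arm; at home 90 mm ahead (+y) of the lever
- pointer_tip (a point): tip of the thin dark steel pointer on the stop arm's head: 45 mm to the gauge's +x of the post's centre, at the same y as the post, 55 mm above the bench, over the edge of the scale. Axes as the gauge's
- index (a joint): place of the index clip along the scale (m, to the gauge's +y), same zero as the stop arm: pointer and clip tip are in line when joint stop_arm equals joint index. Between 0.07 and 0.125. It slides if pushed (4 N): not to be shifted
- index_tip (a point): tip of the index clip, a small dark steel block 16 x 14 x 12 mm on the far (+x) edge of the aluminium scale, top 59 mm above the bench; its tip points at the tube, 3 mm beyond the pointer's tip when in line. The scale bar is 24 mm wide, top 50 mm above the bench, with a tick every 10 mm, a long one every 50 mm. Axes as the gauge's
- tape_roll: a blue roll of tape lying flat, 64 mm across, 19 mm high; loose bystander, not to be shifted; origin at the centre of its underside
- pliers: yellow-handled pliers lying flat, about 150 mm long, 12 mm high; loose bystander, not to be shifted; origin at the centre of its underside
- driver: an orange-handled screwdriver lying down; loose bystander, not to be shifted; origin at the centre of its underside
- flux_jar: a small jar, 44 mm across, 55 mm high; loose bystander, not to be shifted; origin at the centre of its underside
- ferrule_block: a grey block 50 x 35 x 25 mm with brass ferrules stuck in its top (35 mm high in all); loose bystander, not to be shifted; origin at the centre of its underside
- steel_rule: a loose flat steel rule 200 x 30 x 4 mm (not the gauge's scale); loose bystander, not to be shifted; origin at the centre of its underside

How it is judged:
On the way, in this order (a step that is already met when the one before it is completed fails the run):
1. the lever stands in the middle notch while the stop arm is still home (value of joint lever between -0.12 and 0.12 rad and value of joint stop_arm below 0.006 m), for 0.2 s.
2. the lock button has let the stop arm spring out (value of joint lever between -0.12 and 0.12 rad and value of joint stop_arm above 0.014 m), for 0.1 s.
At the end, for the whole second after the job is handed in: The fingers hold the stop arm still (under 10 mm/s, contact force over 1 N) with its pointer within 4 mm, along the scale, of the index clip's tip; the lever is within 0.12 rad of upright, in the middle notch. The index clip and the loose things are where they were (3 mm and 30 mm) (y of pointer_tip in the frame of index_tip between -0.004 and 0.004 m and value of joint lever between -0.12 and 0.12 rad and contact force between the fingers and stop_arm above 1 N and velocity of joint stop_arm between -0.01 and 0.01 m/s); the arm keeps its last pose, push and grip.
It fails at once if the index clip was shifted by more than 3 mm (distance of index_tip from where it was at the start of the episode above 0.003 m).
It fails at once if a loose bystander was shifted by more than 30 mm (distance of any of tape_roll, pliers, driver, flux_jar, ferrule_block, steel_rule from where it was at the start of the episode above 0.03 m).
It also fails if it takes over 64 s, if anything falls off the work surface, if the arm or the gripper's body presses on something with over 40 N, if the wrist force passes 120 N, or if a joint passes its speed limit or range.

## Robot

A 6-joint arm with a two-finger parallel gripper is mounted at the origin on the work surface. World frame = base frame: x ahead of the robot, y to its left, z up, the work surface at z = 0. Lengths are in m, angles in rad, forces in N, time in s.
With the tool pointing down it reaches from about 0.275 to 0.875 m from the base axis. Payload 12.5 kg.
Tool frame: the origin (TCP) lies on the centre line of the jaws, within the pads' length; the fingertips stand r.finger_overhang ahead of it and the grasp point (between the pads) lies 3 mm ahead of it (r.finger_overhang is the distance from the TCP to the fingertips, in m); z points along the fingers, y is the direction in which the jaws open and shut (so a half turn about z gives the same grasp; the last joint's range is limited). The gripper opens to 85 mm and grips with 20 to 120 N. Pads are 22 mm wide; open, the fingers measure 114 mm over their backs; the gripper's body (76 mm by 85 mm) begins 54 mm behind the grasp point. The pads swing forward as they close: fully open they stand 13 mm farther back than shut.
Start: joints at [-1.4, 0.351, 1.652, -0, 1.139, -0.085], TCP at [0.139, -0.532, 0.214] pointing down, gripper open.
Joint ranges: [-2.75, 2.75], [-0.79, 2.1], [0.01, 2.65], [-1.57, 4.71], [0.07, 3.14], [-2.87, 2.87]. Speed limits (rad/s): [2.22, 2.22, 2.79, 3.14, 3.14, 3.14].

## Interface

Orientations are given as a unit quaternion [x, y, z, w].
In Python, from cell import r, optics gives the robot as it stands. The module is installed in compiled form; this text tells all that it offers. Calls block until the motion is done:
- r.move_to(position, orientation): joint-space move of the TCP to a pose.
- r.move_linear(position, rot=None, vel=0.15): straight line of the TCP; rot=None keeps the orientation; vel is the mean speed in m/s.
- r.set_joints(angles): joint-space move.
- r.set_gripper(opening, squeeze=None): opening from 0.0 (shut) to 1.0 (fully open); squeeze is the grip in N (None keeps the last); returns when the fingers have stopped.
- r.sleep(seconds).
- r.inverse_kinematics(position, orientation): joint angles nearest the present ones, or None.
- optics.get_image(name): name is "side" or "top"; returns a dict with "pixels" (400x640x3 uint8, red, green, blue), "depth" (400x640 float32, m along the optical axis (not along the pixel's ray), 0 where there is no reading), "fx", "fy", "cx", "cy" (pixels), "D" ([k1, k2, p1, p2, k3] as OpenCV has them; the pictures are not rectified), "camera_from_world" (4x4, takes a point from world to camera coordinates). Camera axes: x right, y down, z forward; pixel columns grow to the right and rows downward; lengths in m; the calibration is good to about 2 mm. A picture is of the moment at which its call begins.
A pose or a line that the arm cannot do raises r.PlanningError and nothing moves.
- r.hand_in(): hands the job in, once; it reports no verdict.
Readings, each from a call of its own:
- r.current_t(): time.
- r.current_q(): joint angles.
- r.current_qvel(): joint speeds.
- r.current_effort(): joint torques, N m.
- r.current_tool_pos(): TCP position.
- r.current_ee_rot(): TCP orientation.
- r.current_contact_force(): force on the tool from outside, world axes, zero at the start.
- r.current_torque(): the same for the moment, N m.
- r.current_opening(): opening from 0.0 (shut) to 1.0 (fully open).
Only numpy, scipy, OpenCV 4.12 (cv2) and the standard library are available. Lean on these libraries where they do the work, as an engineer would, in place of code of your own. Each camera call takes 0.05 s, during which the arm holds its last target. There are 200 camera calls.

## Working session

There is one attempt and no reset: what is moved stays moved. The work goes in short steps, each a Python script; the robot and the scene stay as the last script left them, time stands still between calls to the robot, and variables do not carry over. Pictures are saved under pics/ and viewed, about 8 in all and at most 12, crops included, and the job is handed in when it is done.

```bash
mkdir -p pics
cat > h.py <<'E'
import numpy as np, cv2
from cell import r, optics
def grab(n):
    im=optics.get_image(n); np.savez(f'{n}.npz',**im); return im
def ray(im,uv):
    K=np.array([[im['fx'],0,im['cx']],[0,im['fy'],im['cy']],[0,0,1.]])
    p=cv2.undistortPoints(np.array([[uv]],float),K,np.array(im['D'],float))[0,0]
    T=np.array(im['camera_from_world']); R=T[:3,:3]; o=-R.T@T[:3,3]
    return o,R.T@np.array([p[0],p[1],1.])
def onz(im,uv,z):
    o,d=ray(im,uv); return o+d*(z-o[2])/d[2]
def tri(a,ua,b,ub):
    o1,d1=ray(a,ua);o2,d2=ray(b,ub)
    s=np.linalg.lstsq(np.c_[d1,-d2],o2-o1,rcond=None)[0]
    p,q=o1+s[0]*d1,o2+s[1]*d2; return (p+q)/2,np.linalg.norm(p-q)
def proj(im,P):
    K=np.array([[im['fx'],0,im['cx']],[0,im['fy'],im['cy']],[0,0,1.]])
    T=np.array(im['camera_from_world'])
    return cv2.projectPoints(np.array([P],float),cv2.Rodrigues(T[:3,:3])[0],T[:3,3],K,np.array(im['D'],float))[0][0,0]
def load(n): return dict(np.load(f'{n}.npz'))
def save(f,im): cv2.imwrite(f'pics/{f}.png',im[...,::-1])
E
python3 - <<'E'
from h import *
for n in('top','side'):
    im=grab(n); save(n+'0',im['pixels']); T=im['camera_from_world']; print(n,-T[:3,:3].T@T[:3,3],T[2,:3],im['fx'])
print(r.current_t(),r.finger_overhang,r.current_ee_rot())
E
```

```text
top [ 0.35632871 -0.11463626  1.44391064] [ 0.16525598  0.00837351 -0.98621516] 490.1866298327294
side [ 0.45944201 -0.93972377  0.69597003] [ 0.15042987  0.79750726 -0.58425425] 432.3147713829455
0.1 0.022 [ 9.91835000e-01  1.27526733e-01 -1.71756922e-05 -5.13934800e-04]
```

View pics/top0.png

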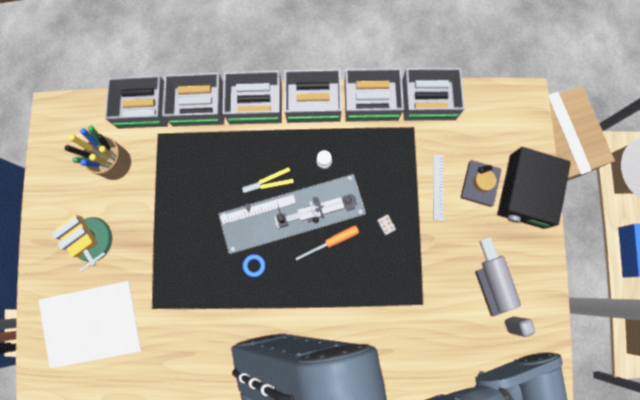

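View pics/side0.png

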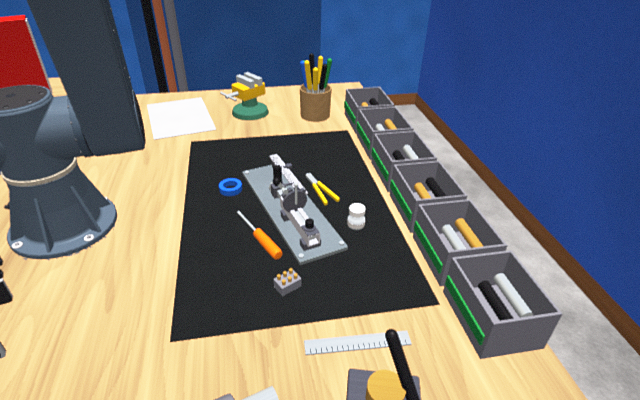

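The top view shows the gauge bed at about (218–366, 175–253), with the post and head near (282,215), the lever near (315,212) and the button near (348,202). The scale and clip are at the upper left. In the side view the gauge lies at (243–345, 155–260). Next I'll enlarge both views.

Run:
```python
from h import *
t=load('top');s=load('side')
save('topc',cv2.resize(t['pixels'][165:260,210:375],(0,0),fx=4.8,fy=4.8,interpolation=cv2.INTER_CUBIC))
save('sidec',cv2.resize(s['pixels'][145:265,235:355],(0,0),fx=5,fy=5,interpolation=cv2.INTER_CUBIC))
hsv=cv2.cvtColor(t['pixels'],cv2.COLOR_RGB2HSV)
# bed: non-dark region on mat
m=(hsv[...,2]>75).astype('uint8'); m[:160]=0;m[265:]=0;m[:,:200]=0;m[:,378:]=0
m=cv2.morphologyEx(m,cv2.MORPH_CLOSE,np.ones((5,5)))
m=cv2.morphologyEx(m,cv2.MORPH_OPEN,np.ones((9,9)))
c=max(cv2.findContours(m,0,2)[0],key=cv2.contourArea); b=cv2.boxPoints(cv2.minAreaRect(c)); print(b)
for p in b: print(onz(t,p,0.012))
```

```text
[[215.09738 212.57161]
 [353.12955 169.81828]
 [366.85043 214.11714]
 [228.81827 256.87048]]
[0.57419734 0.20896239 0.012     ]
[ 0.69557645 -0.2053156   0.012     ]
[ 0.56066907 -0.24179605  0.012     ]
[0.4419252 0.1663819 0.012    ]
```

View pics/topc.png

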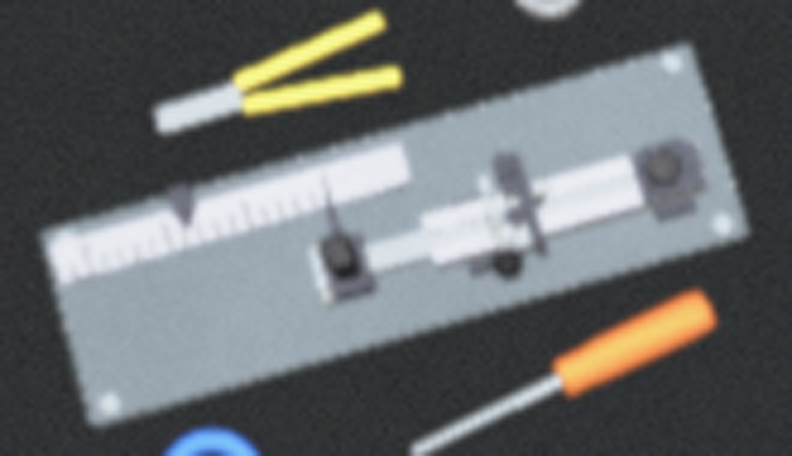

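View pics/sidec.png

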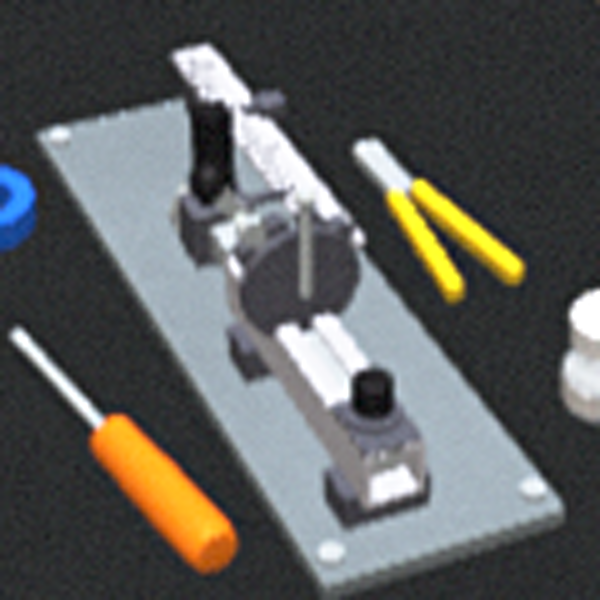

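The top crop shows bed corners at (42,235), (690,43), (748,235) and (92,427), the button at (664,165), the post top at (341,253) and the knob at (508,265). The pointer tip is at (327,180) and the clip tip at (187,228). In the side crop the button top is at (374,375) and the post top at (210,103). I'll fit the gauge pose (x, y, yaw) to these points.

Run:
```python
from h import *
from scipy.optimize import least_squares
t=load('top');s=load('side')
T=lambda u,v:np.array([210+(u+.5)/4.8-.5,165+(v+.5)/4.8-.5]); S=lambda u,v:np.array([235+(u+.5)/5-.5,145+(v+.5)/5-.5])
k=-66*np.sin(.6)
obs=[(t,T(42,235),(80,250,12)),(t,T(690,43),(80,-170,12)),(t,T(748,235),(-45,-170,12)),(t,T(92,427),(-45,250,12)),
(t,T(664,163),(0,-125,83)),(t,T(341,251),(0,70,118)),(t,T(508,265),(k,-20,136.5)),(t,T(327,180),(45,70,55)),
(s,S(374,375),(0,-125,83)),(s,S(210,101),(0,70,118)),(s,S(37,135),(-45,250,12)),(s,S(563,518),(80,-170,12)),(s,S(305,200),(0,-49,140))]
def W(p,g):
    c,n=np.cos(p[2]),np.sin(p[2]); x,y,z=np.array(g)/1e3; return np.array([p[0]+c*x-n*y,p[1]+n*x+c*y,z])
f=lambda p:np.concatenate([proj(i,W(p,g))-uv for i,uv,g in obs])
q=least_squares(f,[.55,-.03,.3],loss='soft_l1'); print(q.x); print(f(q.x).reshape(-1,2).round(1))
p=q.x; np.save('pose.npy',p)
def G(P): c,n=np.cos(p[2]),np.sin(p[2]); d=P[:2]-p[:2]; return np.array([c*d[0]+n*d[1],-n*d[0]+c*d[1]])*1e3
print('clip tip',G(onz(t,T(187,228),.055)),'pointer',G(onz(t,T(327,180),.055)))
# refine clip by dark mask on scale line x=42..60
print('post xy tri',tri(t,T(341,251),s,S(210,101)),'button tri',tri(t,T(664,163),s,S(374,375)))
print(W(p,(0,-125,83)),W(p,(0,70,118)),W(p,(k,-20,136.5)))
```

```text
[ 0.56074735 -0.06329006  0.26634223]
[[ 0.  -0.4]
 [ 0.2  0.4]
 [ 0.5  0.1]
 [ 0.2  0. ]
 [ 0.1  0.8]
 [-0.3  0.1]
 [ 0.2  0.1]
 [ 0.4  3. ]
 [ 0.1 -0. ]
 [ 0.6  0.7]
 [-0.  -1.2]
 [ 1.  -3.1]
 [ 0.2 -2.8]]
clip tip [ 49.58198478 157.40461898] pointer [53.87339958 68.75533856]
post xy tri (array([0.54148764, 0.00316776, 0.12084237]), np.float64(0.00143379797154326)) button tri (array([ 0.59468188, -0.18359414,  0.08288734]), np.float64(0.0024596629962024153))
[ 0.5936479  -0.18388257  0.083     ] [0.54232304 0.00424174 0.118     ] [ 0.53005904 -0.09239355  0.1365    ]
```

The pose fit is sub-pixel. I'll straddle the knob with half-open jaws along the gauge's x and carry it over the crest. With the jaws centred on x=0 at the end, they can't push it past the middle notch.

```bash
cat >> h.py <<'E'
import os
from scipy.spatial.transform import Rotation as Ro
p=np.load('pose.npy'); c_,n_=np.cos(p[2]),np.sin(p[2])
gx=np.array([c_,n_,0]); gy=np.array([-n_,c_,0]); gz=np.array([0,0,1.])
def W(x,y,z): return np.array([p[0],p[1],0])+gx*x/1e3+gy*y/1e3+gz*z/1e3
def G(P): d=np.array(P)-[p[0],p[1],0]; return np.array([gx@d,gy@d,d[2]])*1e3
def down(jaw): return Ro.from_matrix(np.c_[np.cross(jaw,-gz),jaw,-gz]).as_quat()
def st(l=''): print(l,'t',round(r.current_t(),2),'tcp',G(r.current_tool_pos()).round(1),'F',np.array(r.current_contact_force()).round(1),'op',round(r.current_opening(),3))
E
python3 - <<'E'
from h import *
k=-37.3
best=min((gx,-gx),key=lambda j:abs(r.inverse_kinematics(W(k,-17,230),down(j))[5]))
print(r.inverse_kinematics(W(k,-17,230),down(best)))
r.set_gripper(0.47,30)
r.move_to(W(k,-17,230),down(best)); st('above')
r.move_linear(W(k,-17,142),vel=.1); st('down')
r.move_linear(W(0,-17,150),vel=.05); st('pushed')
im=grab('top'); s=grab('side')
r.move_linear(W(0,-17,235),vel=.15); st('up')
im=grab('top'); s=grab('side')
a=cv2.resize(im['pixels'][165:260,210:375],(0,0),fx=4.8,fy=4.8,interpolation=cv2.INTER_CUBIC)[:,:792]
b=cv2.resize(s['pixels'][150:230,235:355],(0,0),fx=4,fy=4,interpolation=cv2.INTER_CUBIC)
o=np.zeros((456,1,3),'uint8'); save('lev_t',a); save('lev_s',b)
E
```

```text
[-2.54282167e-01  3.10273124e-01  1.66739463e+00 -4.44089210e-16
  1.16392490e+00 -5.20624397e-01]
above t 2.73 tcp [-37.6 -17.7 230. ] F [-0.3 -0.3  0.1] op 0.469
down t 3.76 tcp [-37.  -17.2 142.6] F [0.4 0.4 0.8] op 0.467
pushed t 4.67 tcp [ -0.2 -16.9 149.9] F [-0.3 -0.6 -0.7] op 0.471
up t 5.49 tcp [ -0.4 -16.8 234.1] F [ 0.   0.2 -1.5] op 0.468
```

View pics/lev_s.png

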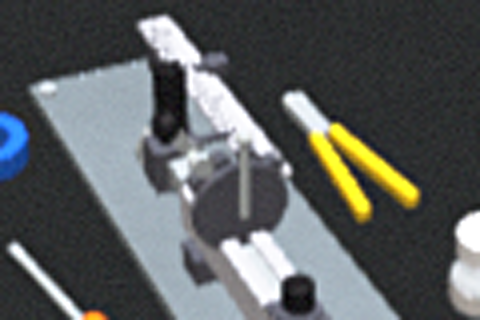

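Run:
```python
from h import *
s=load('side');t=load('top')
for a in(-.6,0,.6):
    P=W(66*np.sin(a),-20,82+66*np.cos(a)); print(a,proj(s,P),proj(t,P))
print('tip',proj(s,W(0,-17,212)),proj(t,W(0,-17,212)),'pin',proj(s,W(0,-49,135)))
save('full_s',s['pixels']);
print(np.abs(s['pixels'].astype(int)-cv2.imread('pics/side0.png')[...,::-1]).mean())
a=cv2.resize(s['pixels'][60:260,200:360],(0,0),fx=3,fy=3,interpolation=cv2.INTER_CUBIC)
b=cv2.resize(t['pixels'][160:260,240:340],(0,0),fx=3,fy=3,interpolation=cv2.INTER_CUBIC)
o=np.zeros((600,780,3),'uint8');o[:600,:480]=a;o[:300,480:780]=b;save('both',o)
```

```text
-0.6 [276.25035144 180.44155077] [315.61257553 219.88053976]
0 [290.80023004 172.74286233] [311.63866457 206.07879898]
0.6 [305.16763642 173.34693159] [307.93402529 193.75313635]
tip [289.73517586 148.33668502] [309.8242958  202.41066582] pin [295.79485642 183.55350004]
7.479692708333333
```

View pics/both.png

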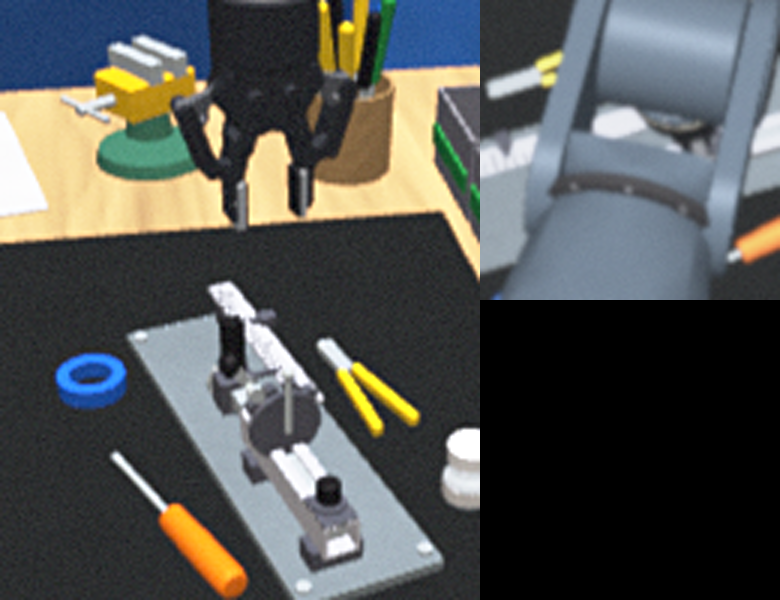

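The knob is still at side pixel (277,181), which matches −0.6, so the lever wasn't moved. The fingertips appear at about (280,136) and (300,131), roughly 15 px higher than I predicted. I'll locate them with depth.

Run:
```python
from h import *
s=load('side'); D=s['depth']
T=s['camera_from_world']
def P(u,v):
    o,d=ray(s,(u,v)); return o+d*D[v,u]
for u,v in[(280,126),(280,130),(280,133),(279,136),(300,122),(300,126),(300,129),(276,181),(277,178),(291,173),(309,220)]: print(u,v,D[v,u],G(P(u,v)).round(1))
print(r.current_tool_pos(),r.current_q(),r.current_ee_rot())
st()
```

```text
280 126 0.92836446 [-25.9 -28.3 278.3]
280 130 0.93510485 [-25.9 -27.1 268.3]
280 133 0.9363611 [-27.  -29.5 262.4]
279 136 0.9443423 [-28.  -25.3 253.4]
300 122 0.9418516 [ 19.9 -30.9 279.8]
300 126 0.9480701 [ 20.1 -30.4 269.9]
300 129 0.95638907 [ 21.5 -27.  260.8]
276 181 1.0036122 [-40.9 -28.  140.7]
277 178 1.011087 [-34.9 -19.4 142.3]
291 173 1.205455 [ 60.1 124.9  47.6]
309 220 0.9811373 [  -1.3 -125.    82.2]
[ 0.56466765 -0.07960001  0.23372825] [-2.21678451e-01  3.69528181e-01  1.57385621e+00 -8.34063431e-07
  1.20031810e+00 -4.87978103e-01] [ 6.06974282e-01  7.94720774e-01 -4.40664994e-04 -9.58473516e-04]
 t 5.59 tcp [ -0.5 -16.8 233.7] F [-0.6 -0.6 -0.5] op 0.47
```

Run:
```python
from h import *
s=load('side'); D=s['depth']
print((D[128:156:2,272:308:3]*1000).astype(int))
```

```text
[[1539  932  934  932 1540 1534 1545 1541  970  955  954 1544]
 [1529  941  936  935 1527 1525 1523 1530 1532  958  956 1523]
 [1513  942  938  935 1516 1510 1506 1512 1515  957 1510 1512]
 [1501 1503  942  940 1505 1502 1501 1499 1501 1502 1503 1502]
 [1489 1489 1483  943 1488 1482 1489 1489 1490 1483 1484 1495]
 [1473 1481 1475 1481 1473 1474 1476 1477 1471 1479 1483 1482]
 [1463 1464 1464 1459 1467 1460 1464 1461 1467 1466 1465 1465]
 [1453 1445 1447 1458 1449 1451 1451 1452 1456 1454 1447 1451]
 [1440 1446 1441 1437 1446 1444 1442 1451 1441 1442    0 1441]
 [1428 1429 1431 1428 1427 1423 1428 1430 1433 1431 1426 1430]
 [1414 1421 1423 1416 1418 1421 1423 1426 1416 1416 1417 1422]
 [1413 1411 1400 1409 1408 1404 1411 1407 1413 1409 1410 1412]
 [1395 1396 1396 1397 1396 1401 1401 1400 1397 1399 1400 1398]
 [1383 1386 1389 1385 1385 1383 1385 1388 1385 1388 1385 1383]]
```

```bash
cat >> h.py <<'E'
def tips(s,u0=262,u1=318,v0=60,v1=200,zmin=165):
    "lowest gripper points seen in the side depth, gauge mm"
    D=s['depth']; v,u=np.mgrid[v0:v1,u0:u1]; v=v.ravel();u=u.ravel()
    K=np.array([[s['fx'],0,s['cx']],[0,s['fy'],s['cy']],[0,0,1.]]); T=np.array(s['camera_from_world'])
    xy=cv2.undistortPoints(np.c_[u,v].astype(float)[:,None],K,np.array(s['D'],float))[:,0]
    d=D[v,u]; P=(np.c_[xy,np.ones(len(xy))]*d[:,None]-T[:3,3])@T[:3,:3]
    g=np.array([G(q) for q in P]); k=(d>0)&(abs(g[:,0])<70)&(abs(g[:,1]+20)<60)&(g[:,2]>zmin); g=g[k]
    for sgn in(-1,1):
        h=g[g[:,0]*sgn>0]; h=h[np.argsort(h[:,2])][:12]; print('finger',sgn,h.mean(0).round(1),h[:,2].min().round(1))
E
python3 - <<'E'
from h import *
s=grab('side'); tips(s); st()
r.move_linear(W(0,-17,215),vel=.1); r.sleep(.3); st('lower'); tips(grab('side'))
E
```

```text
finger -1 [-26.4 -25.2 255.2] 251.9
finger 1 [ 21.  -20.6 253.5] 250.8
 t 5.64 tcp [ -0.4 -16.8 233.8] F [-1.   0.   0.4] op 0.472
lower t 6.29 tcp [ 2.000e-01 -1.710e+01  2.154e+02] F [ 0.6 -0.2  1.2] op 0.473
finger -1 [-24.8 -27.1 236.9] 232.0
finger 1 [ 20.9 -20.9 234.7] 232.6
```

In two static poses the visible fingertips sit about 17 mm above the reported TCP, where they should be about 20 mm below. I'll use the measured offset (tip z = TCP z + 17 at this opening) and repeat the throw with checks.

Run:
```python
from h import *
k=-37.3
r.move_linear(W(k,-17,215),vel=.15)
r.move_linear(W(k,-17,150),vel=.12); st('mid'); s=grab('side'); tips(s,zmin=150)
r.move_linear(W(k,-17,106),vel=.06); st('down'); s=grab('side'); save('d1',s['pixels'])
F=np.array(r.current_contact_force())
if np.linalg.norm(F)<8:
    for f in(.33,.66,1): r.move_linear(W(k*(1-f),-17,106+8*f),vel=.04); st('push')
    r.sleep(.3); s=grab('side'); st()
    save('push',cv2.resize(s['pixels'][100:260,220:360],(0,0),fx=3.7,fy=3.7,interpolation=cv2.INTER_CUBIC))
```

```text
mid t 7.43 tcp [-36.8 -17.2 150.5] F [0.6 0.4 1. ] op 0.473
finger -1 [-31.7 -21.4 169.7] 166.0
finger 1 [  6.9 -28.  215.1] 210.5
down t 8.37 tcp [-37.1 -17.1 106.3] F [ 0.9 -0.3  0.3] op 0.467
push t 8.88 tcp [-24.9 -17.  108.6] F [-0.8 -0.9  1.1] op 0.473
push t 9.35 tcp [-12.4 -16.9 111.2] F [ 0.4  0.6 -0. ] op 0.468
push t 9.82 tcp [ 1.000e-01 -1.690e+01  1.139e+02] F [0.6 0.2 0.4] op 0.465
 t 10.18 tcp [-1.00e-01 -1.70e+01  1.14e+02] F [-0.1  0.6  0.2] op 0.471
```

View pics/push.png

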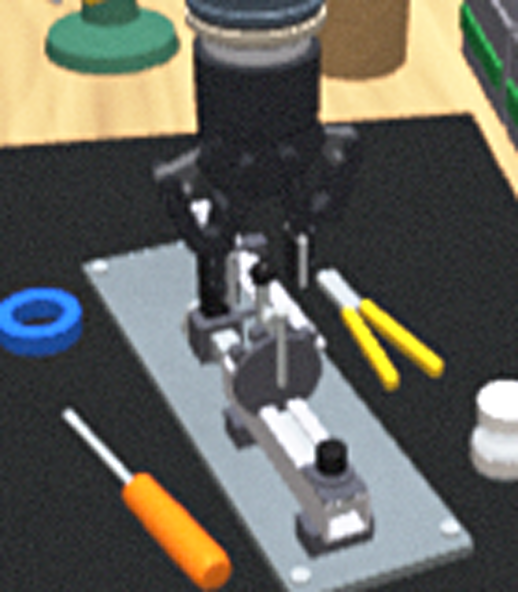

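The knob is now at side pixel (291,173), which matches the prediction for upright, so the lever is in the middle notch. Next is the lock button, with a depth check of the shut tips above it first.

Run:
```python
from h import *
r.move_linear(W(0,-17,165),vel=.15)
r.set_gripper(0.0,30); 
r.move_linear(W(0,-125,165),vel=.2)
r.move_linear(W(0,-125,125),vel=.12); r.sleep(.2); st('above button')
s=grab('side'); D=s['depth']
K=np.array([[s['fx'],0,s['cx']],[0,s['fy'],s['cy']],[0,0,1.]]); T=np.array(s['camera_from_world'])
v,u=[a.ravel() for a in np.mgrid[80:240,270:345]]
xy=cv2.undistortPoints(np.c_[u,v].astype(float)[:,None],K,np.array(s['D'],float))[:,0]; d=D[v,u].astype(float)
P=(np.c_[xy,np.ones(len(xy))]*d[:,None]-T[:3,3])@T[:3,:3]; g=np.array([G(q) for q in P])
k=(d>0)&(abs(g[:,0])<25)&(abs(g[:,1]+125)<25)&(g[:,2]>90); g=g[k]
for z in range(90,170,5):
    h=g[(g[:,2]>=z)&(g[:,2]<z+5)]; print(z,len(h),h.mean(0).round(1) if len(h) else '', (h[:,0].min().round(),h[:,0].max().round()) if len(h) else '')
print('lowest',np.sort(g[:,2])[:6])
```

```text
above button t 12.51 tcp [   0.4 -125.2  125.9] F [-0.  -0.9  0.1] op 0.004
90 0  
95 0  
100 0  
105 0  
110 0  
115 0  
120 0  
125 0  
130 0  
135 0  
140 6 [  -1.7 -134.7  143.5] (np.float64(-7.0), np.float64(5.0))
145 15 [  -0.5 -135.9  148.7] (np.float64(-12.0), np.float64(12.0))
150 22 [  -2.9 -133.2  152.7] (np.float64(-14.0), np.float64(12.0))
155 27 [  -4.4 -133.4  157.2] (np.float64(-14.0), np.float64(12.0))
160 27 [  -3.8 -133.3  162.2] (np.float64(-15.0), np.float64(12.0))
165 28 [  -4.8 -132.5  167.5] (np.float64(-14.0), np.float64(13.0))
lowest [141.73682069 142.21252579 143.82047329 143.90649252 144.39579283
 144.95079328]
```

Run:
```python
from h import *
r.move_linear(W(0,-125,74),vel=.08); st('near')
z=74
while z>52:
    z-=1.5; r.move_linear(W(0,-125,z),vel=.03); f=np.mean([r.current_contact_force()[2] for _ in range(5)]); print(z,round(f,1),end='; ')
    if f>9: break
r.sleep(.3); st('pressed'); s=grab('side')
r.move_linear(W(0,-125,130),vel=.15); r.move_linear(W(0,-150,160),vel=.15); s=grab('side'); t=grab('top')
a=cv2.resize(s['pixels'][140:240,230:350],(0,0),fx=4,fy=4,interpolation=cv2.INTER_CUBIC)
b=cv2.resize(t['pixels'][180:240,210:290],(0,0),fx=4,fy=4,interpolation=cv2.INTER_CUBIC)
o=np.zeros((400,800,3),'uint8');o[:,:480]=a;o[:240,480:]=b;save('lock',o); st()
```

```text
near t 13.34 tcp [   0.2 -125.2   74.3] F [-0.2 -0.4  0.9] op -0.001
72.5 0.1; 71.0 0.1; 69.5 -0.3; 68.0 -0.2; 66.5 -0.2; 65.0 1.7; 63.5 1.8; 62.0 3.0; 60.5 3.2; 59.0 4.2; 57.5 5.0; 56.0 16.1; pressed t 16.64 tcp [   0.2 -125.1   57.2] F [-4.2  2.2 14.6] op 0.002
 t 17.84 tcp [  -0.5 -149.1  158.5] F [-0.1  0.4  0.4] op 0.001
```

View pics/lock.png

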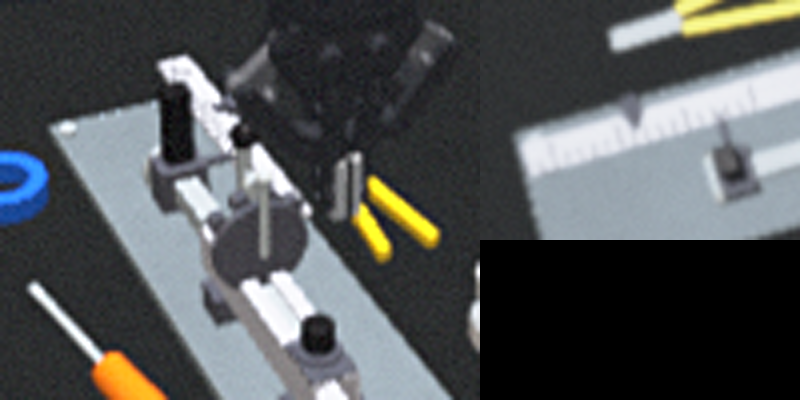

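The arm has sprung out: the post is now at about (730,160) in the top inset. The lever is still upright. Next I'll measure pointer and clip y from dark pixels cast onto z=55 mm, and the post's position.

Run:
```python
from h import *
t=load('top'); g=t['pixels'].astype(float).mean(2)
v,u=[a.ravel() for a in np.mgrid[185:240,210:300]]
Q=np.array([G(onz(t,(a,b),.055)) for a,b in zip(u,v)]); I=g[v,u]
def prof(x0,x1,y0,y1,n):
    k=(Q[:,0]>x0)&(Q[:,0]<x1)&(Q[:,1]>y0)&(Q[:,1]<y1); b=np.median(I[k]); w=np.clip(b-I[k]-12,0,None)
    print(n,'n',k.sum(),'med',b,'y',(w@Q[k,1]/w.sum()).round(2),'x',(w@Q[k,0]/w.sum()).round(1),'wsum',w.sum().round())
prof(58,75,135,180,'clip body'); prof(50,58,140,175,'clip tip'); 
prof(30,44,85,115,'pointer'); prof(44,52,85,115,'pointer tip')
Q2=np.array([G(onz(t,(a,b),.118)) for a,b in zip(u,v)])
k=(abs(Q2[:,0])<14)&(Q2[:,1]>80)&(Q2[:,1]<120)&(I<62); print('post top dark',k.sum(),Q2[k].mean(0))
for x in range(76,28,-4): print(x,[int(I[(abs(Q[:,0]-x)<2)&(abs(Q[:,1]-y)<2)].mean()) if ((abs(Q[:,0]-x)<2)&(abs(Q[:,1]-y)<2)).any() else -1 for y in range(84,180,4)])
```

```text
clip body n 90 med 152.83333333333331 y 157.08 x 71.4 wsum 1084.0
clip tip n 32 med 228.16666666666669 y 156.34 x 55.4 wsum 450.0
pointer n 50 med 175.66666666666669 y 96.25 x 33.6 wsum 183.0
pointer tip n 28 med 234.0 y 97.17 x 44.9 wsum 22.0
post top dark 11 [ -9.59949034  91.52089549 118.        ]
76 [57, 72, 61, 64, 70, 58, 64, 64, 64, 63, 59, 66, 65, 66, 71, 60, 69, 82, 80, 92, 68, 64, 72, 61]
72 [118, 119, 114, 128, 118, 126, 119, 103, 126, 119, 116, 129, 121, 116, 117, 126, 124, 108, 114, 112, 110, 125, 121, 126]
68 [173, 169, 163, 163, 167, 170, 167, 162, 164, 166, 171, 163, 172, 163, 155, 169, 145, 122, 119, 125, 135, 160, 167, 167]
64 [193, 217, 202, 200, 212, 195, 205, 208, 209, 200, 203, 203, 211, 204, 199, 205, 168, 127, 119, 135, 175, 198, 212, 191]
60 [231, 236, 233, 236, 234, 233, 236, 231, 237, 233, 231, 235, 233, 233, 235, 233, 220, 154, 119, 138, 204, 232, 231, 231]
56 [238, 238, 238, 238, 238, 238, 238, 238, 238, 232, 236, 238, 237, 238, 238, 237, 231, 178, 140, 166, 220, 230, 229, 236]
52 [237, 236, 237, 237, 234, 237, 237, 236, 235, 224, 231, 234, 234, 237, 235, 237, 233, 216, 172, 195, 234, 230, 224, 237]
48 [236, 234, 228, 228, 224, 235, 232, 228, 234, 219, 233, 231, 230, 236, 229, 234, 234, 226, 220, 219, 232, 226, 221, 233]
44 [231, 230, 215, 209, 215, 233, 229, 226, 234, 223, 226, 230, 224, 233, 223, 230, 230, 222, 232, 221, 232, 223, 226, 234]
40 [221, 209, 198, 184, 191, 225, 216, 214, 212, 205, 221, 211, 208, 222, 204, 218, 223, 204, 224, 208, 218, 220, 214, 228]
36 [180, 173, 163, 139, 157, 181, 172, 178, 175, 172, 174, 181, 181, 182, 172, 175, 182, 175, 179, 169, 178, 177, 176, 192]
32 [169, 168, 156, 132, 155, 167, 166, 168, 165, 167, 166, 166, 169, 168, 170, 165, 165, 164, 165, 163, 165, 166, 167, 169]
```

Pointer y ≈ 96.3 and clip y ≈ 156.5 (gauge frame), so the draw is about 60 mm. Now I'll grip the post with the jaws along y.

Run:
```python
from h import *
r.move_linear(W(0,-150,220),vel=.2)
y=97
j=min((gy,-gy),key=lambda j:abs(r.inverse_kinematics(W(0,y,220),down(j))[5]))
r.set_gripper(0.6,40)
r.move_to(W(0,y,220),down(j)); st('above')
r.move_linear(W(0,y,120),vel=.15); st('mid')
r.move_linear(W(0,y,58),vel=.06); st('down')
r.set_gripper(0.0,40); r.sleep(.2); st('gripped')
s=grab('side'); t=grab('top')
a=cv2.resize(s['pixels'][100:250,230:330],(0,0),fx=4,fy=4,interpolation=cv2.INTER_CUBIC)
b=cv2.resize(t['pixels'][170:250,210:310],(0,0),fx=4,fy=4,interpolation=cv2.INTER_CUBIC)
o=np.zeros((600,800,3),'uint8');o[:,:400]=a;o[:320,400:]=b;save('grip',o)
```

```text
above t 20.53 tcp [1.00e-01 9.67e+01 2.20e+02] F [ 0.  -0.9 -0.1] op 0.601
mid t 21.35 tcp [  0.5  96.8 120.7] F [-0.6  0.1  0.3] op 0.598
down t 22.53 tcp [ 0.3 96.9 58.4] F [ 0.3 -1.  -0.6] op 0.596
gripped t 23.14 tcp [ 0.1 96.9 58.3] F [-1.4 -0.   5.6] op 0.179
```

View pics/grip.png

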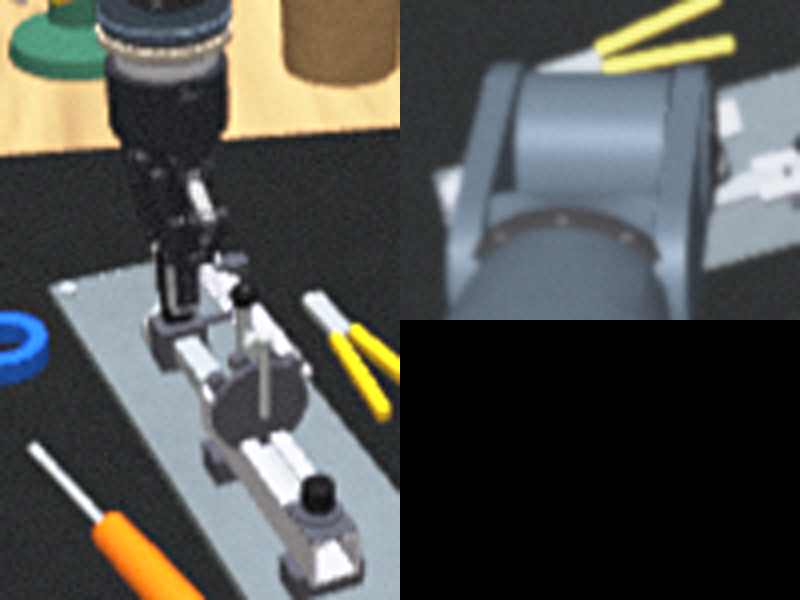

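The grip is on the post: opening 0.179 is about 15 mm, against a 16 mm post. In the left half the fingers close around the post at (178,290). Now I'll draw out 60 mm.

Run:
```python
from h import *
r.move_linear(W(0,110,58.5),vel=.04); st('part')
r.move_linear(W(0,156.9,58.5),vel=.04); r.sleep(.4); st('drawn')
s=grab('side')
for n,P in dict(ptr=W(45,156.5,55),cliptip=W(48,156.5,55),knob=W(0,-20,148)).items(): print(n,proj(s,P))
save('drawn',cv2.resize(s['pixels'][130:200,245:325],(0,0),fx=8,fy=8,interpolation=cv2.INTER_CUBIC))
```

```text
part t 23.72 tcp [1.000e-01 1.103e+02 5.840e+01] F [ 1.6  0.7 -1.4] op 0.18
drawn t 25.44 tcp [  0.  157.3  58.4] F [ 5.1 -0.8 -7.9] op 0.181
ptr [281.60196138 166.50074707]
cliptip [282.58925059 166.26952758]
knob [290.80023004 172.74286233]
```

View pics/drawn.png

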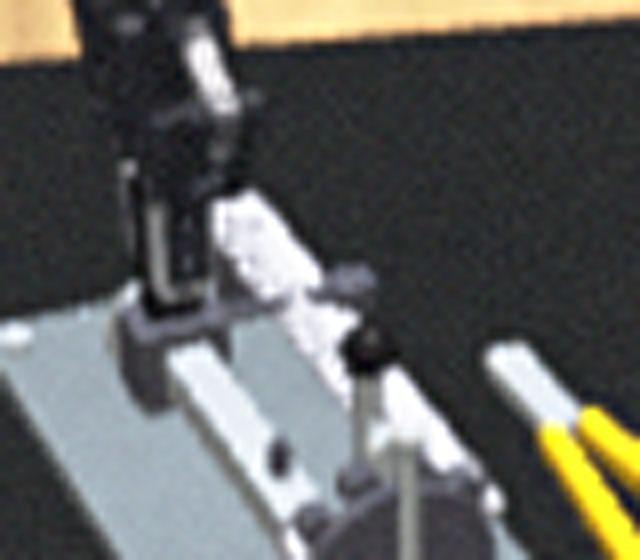

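The pointer runs from (225,306) to a tip near (295,293). Extended along gauge x, it meets the clip at (310–370, 280), so they look in line, and the knob is still upright at (368,345). One numeric check before handing in.

```bash
python3 - <<'E'
from h import *
s=load('side'); g=cv2.GaussianBlur(s['pixels'].astype(np.float32).mean(2),(3,3),0)
def I(x,y,z=.055):
    q=proj(s,W(x,y,z*1e3)); return cv2.getRectSubPix(g,(1,1),(float(q[0]),float(q[1])))[0,0]
ys=np.arange(140,176,2)
print('y',ys)
for x in range(24,76,4):
    print(x,[int(I(x,y)) for y in ys])
E
python3 -c "
from h import *
st(); print(r.current_qvel())"
```

```text
y [140 142 144 146 148 150 152 154 156 158 160 162 164 166 168 170 172 174]
24 [171, 165, 157, 148, 136, 123, 113, 106, 100, 95, 89, 83, 79, 74, 68, 67, 71, 74]
28 [169, 165, 160, 148, 136, 124, 116, 108, 102, 101, 97, 92, 87, 82, 79, 78, 74, 76]
32 [176, 172, 161, 151, 139, 130, 122, 117, 125, 131, 134, 136, 135, 132, 133, 134, 135, 140]
36 [210, 202, 193, 182, 167, 153, 140, 141, 149, 160, 177, 192, 199, 199, 201, 202, 200, 203]
40 [234, 232, 228, 221, 212, 199, 187, 178, 171, 181, 194, 209, 219, 226, 233, 233, 233, 231]
44 [236, 236, 232, 229, 228, 225, 220, 212, 210, 211, 213, 218, 225, 233, 236, 239, 241, 241]
48 [241, 230, 218, 208, 198, 190, 186, 193, 199, 206, 219, 227, 233, 238, 242, 246, 246, 247]
52 [225, 211, 197, 179, 161, 144, 142, 146, 152, 174, 196, 217, 231, 240, 247, 249, 250, 251]
56 [178, 163, 150, 136, 120, 115, 112, 111, 120, 134, 156, 174, 194, 215, 219, 223, 232, 231]
60 [114, 110, 105, 96, 95, 99, 100, 104, 110, 114, 113, 118, 126, 127, 125, 133, 138, 139]
64 [67, 72, 73, 77, 86, 94, 102, 112, 120, 121, 118, 115, 106, 94, 81, 69, 66, 61]
68 [53, 57, 62, 68, 76, 87, 98, 109, 116, 119, 120, 116, 106, 95, 83, 70, 59, 51]
72 [46, 48, 50, 54, 61, 70, 81, 90, 98, 106, 109, 103, 96, 88, 76, 65, 56, 51]
 t 25.49 tcp [  0.  157.3  58.4] F [ 4.9 -1.6 -8.1] op 0.18
[ 4.55376930e-05 -9.79861825e-04 -2.35474920e-04  1.55676518e-03
 -1.97658988e-04 -1.38032338e-03]
```

The top-view centroids put the pointer at about 156.2 mm and the clip at about 156.3 mm. The side view has the pointer at about 156 and the clip at 153–155, with a height bias of 1–2 mm. Both are inside the 4 mm tolerance and the arm is still, so I'm handing in.

```bash
python3 -c "
from h import *
r.hand_in(); st('end')"
```

```text
the job is handed in; nothing more can be done
the job is handed in; nothing more can be done
```

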